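# Jack up the front of a hinged instrument shelf

## Task

Stand the tall round rubber pad from the parts bin in the saddle cup of the bench jack, and slide the jack until the saddle is centred under the lift point of the instrument shelf (under the bolt head on its tongue). As a trial stroke, pump the handle right down so that the shelf rises and let it back up until the shelf is down again; then press it fully down once more and finish while still holding it down, the shelf raised by the jack alone. Do not push on the shelf with the arm, and leave the other things alone.

Things in the scene. Friction and masses are not known exactly. Their poses are not given: they have to be found in the camera images.
- pad: Loose black rubber cylinder, 34 mm diameter, 40 mm tall, 45 g, standing upright in one of the three bin compartments (which one varies). Origin: centre of its underside, z up along its axis. It is the tallest of the three rubber parts.
- bin: Fixed white plastic bin 280 x 110 x 32 mm (its x, y, z) with walls and floor 4 mm thick; two walls across divide it into three compartments side by side along its x, each about 88 x 102 mm inside, 90 to 91 mm apart. Origin: centre of its underside.
- block: Bystander: loose square rubber block 34 x 34 x 24 mm in another compartment. Origin: centre of its underside.
- collar: Bystander: loose rubber ring, 40 mm outer, 22 mm inner diameter, 18 mm high, in another compartment. Origin: centre of its underside.
- jack: Loose bench jack, 0.75 kg, moved by sliding it, for instance by its handle. Origin: on the bench under the vertical ram axis; +x points away from the handle. Steel base plate 12 mm thick from x = -190 to +35 mm, 90 mm wide; ram housing 44 mm diameter, 55 mm high; the handle pivots about an axis along y at x = -45, z = 60 mm, between cheeks up to 72 mm high.
- saddle_seat (a point): Centre of the inner floor of the saddle cup on top of the jack's ram, 64 mm above the bench with the handle up. The cup is a round steel dish, 58 mm outer and 48 mm inner diameter, its rim 6 mm above this floor.
- handle (a joint): Angle of the jack handle, rad: 0 = fully up (rising 0.5 rad above level towards the jack's -x), 0.5 = fully down (level, stop). Each 0.1 rad lifts the saddle by 6 mm, 30 mm in all. A spring returns it upward when let go; pressing it at the grip takes about 2 to 4 N unloaded, about 5 to 8 N with the shelf on it.
- handle_grip (a point): Point on the centre line of the handle's black rubber grip, 125 mm from the pivot. The grip is a round bar 22 mm in diameter, 85 to 150 mm from the pivot; nearer the pivot the handle is a 12 mm bar. Handle up, this point is 120 mm above the bench and 155 mm behind the ram axis; handle down, 60 mm and 170 mm.
- shelf (a joint): Tilt of the instrument shelf about the hinge on its two rear posts, rad: 0 = down at rest, positive = front raised; 0.1 rad raises the lift point by 30 mm, nearly straight up. White board 340 mm wide, 250 mm deep, top at 126 mm, a grey meter on it; the lift point is 50 mm in front of the board and 300 mm from the hinge.
- lift_point (a point): Centre of the underside of a 30 mm round steel pad, 114 mm above the bench, below a metal tongue 40 mm wide that stands out 70 mm from the middle of the shelf's front edge and ends 20 mm beyond this point. A 16 mm bolt head on the tongue, its top 18 mm above this point, marks it. With the rubber pad in the saddle and the handle up, 10 mm are free below it; without the pad the jack does not reach.
- bottle: Bystander: white plastic bottle, 54 mm diameter, 130 mm tall.
- carton: Bystander: cardboard box 90 x 130 x 50 mm.
- multimeter: Bystander: hand-held meter 150 x 75 x 30 mm, lying flat.
Not all that is in view belongs to the job. Leave any white look-alike of the jack alone.

How it is judged:
By the outcome, as a careful person would: the job done as asked, in the order asked, and still so for the second after the job is handed in, while the arm keeps its last pose, push and grip.
It also fails if it takes over 61 s, if anything falls off the work surface, if the arm or the gripper's body presses on something with over 40 N, if the wrist force passes 120 N, or if a joint passes its speed limit or range.

## Robot

A 6-joint arm with a two-finger parallel gripper is mounted at the origin on the work surface. World frame = base frame: x ahead of the robot, y to its left, z up, the work surface at z = 0. Lengths are in mm, angles in degrees, forces in N, time in s.
With the tool pointing down it reaches from about 325 to 750 mm from the base axis. Payload 7.6 kg.
Tool frame: the origin (TCP) lies on the centre line of the jaws, within the pads' length; the fingertips stand 8 mm ahead of it and the grasp point (between the pads) lies 11 mm behind it; z points along the fingers, y is the direction in which the jaws open and shut (so a half turn about z gives the same grasp; the last joint's range is limited). The gripper opens to 85 mm and grips with 20 to 120 N. Pads are 22 mm wide; open, the fingers measure 114 mm over their backs; the gripper's body (76 mm by 85 mm) begins 54 mm behind the grasp point. The pads swing forward as they close: fully open they stand 13 mm farther back than shut.
Start: joints at [59.456, 2.991, 80.254, -0, 96.75, -4.028], TCP at [234.376, 469.801, 239.323] pointing down, gripper open.
Joint ranges: [-166.34, 166.34], [-52.06, 124.39], [6.96, 135.62], [-60.46, 240.46], [14.63, 156.25], [-167.68, 167.68]. Speed limits (degrees/s): [147.25, 147.25, 172.46, 180, 180, 180].

## Interface

Orientations are given as a 3x3 rotation matrix whose columns are the frame's x, y, z axes.
In Python, from rig import telemetry, get_image, job gives the robot as it stands.
- The arm moves only by the shell command python3 -m inch 'ROWS'. ROWS is JSON, a list of rows, each a list of 3 entries, a list of its own where there are three numbers: the turn, a rotation vector about the tool's x, y, z in degrees, then the shift along the tool's x, y, z in cm, then the finger opening in cm, from 0 to 8.54. In form: [[[rx, ry, rz], [x, y, z], fingers], ...]. A call has 1 to 20 rows; each row shifts and turns the commanded pose from where the row before left it, along the tool's axes as they then stand; what a row does not reach is not made up. A row lasts 1/8 s, in which the tool goes at most 62.5 mm and 10.7 degrees, less where a joint would pass 70% of its speed; a pose out of reach is approached as far as the arm can. A call is refused whole if a number of a shift passes 6.25 or a number of a turn 10.7, either way. A call with a gripper value outside its range is refused whole. The fingers move at their own pace and stop on an object; the grip force is fixed at half the most. Time passes only in rows, so rows that do not move let the fingers close. It gives the time, the measured TCP pose, the force and the opening at its end, in the units of the state.
- telemetry.get_state(): the state, without advancing time (a new reading comes with each control period).
- get_image(name): name is "scene" or "side" or "wrist"; returns a dict with "image" (420x560x3 uint8, red, green, blue), "mtx" (3x3 intrinsics, pixels), "position" and "orientation" of the camera in the world; the wrist camera has in their place "mount" (4x4, takes a point from camera to tool coordinates, whose origin is the TCP and whose axes are the flange's). Camera axes: x right, y up, looking along -z (the intrinsics and any distortion apply to the point x, -y, -z); pixel columns grow to the right and rows downward; lengths in mm; the calibration is good to about 2 mm. A picture is of the moment at which its call begins: read the wrist's pose just before it. There is no depth.
- job.close_job(): hands the job in, once; it reports no verdict.
The state is a dict: "time": time; "qpos": joint angles; "joint_velocities": joint speeds; "joint_efforts": joint torques, N m; "position": TCP position; "tcp_rot": TCP orientation; "contact_force": force on the tool from outside, world axes, zero at the start; "ft_torque": the same for the moment, N m; "opening": finger opening in mm.
Only numpy, scipy, OpenCV 4.12 (cv2) and the standard library are available. Lean on these libraries where they do the work, as an engineer would, in place of code of your own. Each camera call takes 0.05 s, during which the arm holds its last target.

## Working session

There is one attempt and no reset: what is moved stays moved. The work goes in short steps, Python scripts to look and compute and a shell command to move; the robot and the scene stay as the last step left them, time stands still between calls to the robot, and variables do not carry over. Pictures are saved under pics/ and viewed, and the job is handed in when it is done.

```bash
ls; mkdir -p pics
python3 - <<'E'
from rig import telemetry,get_image
import cv2,numpy as np
s=telemetry.get_state(); print({k:np.round(v,3).tolist() for k,v in s.items()})
for n in("scene","side","wrist"):
    d=get_image(n); cv2.imwrite(f"pics/{n}0.png",d["image"][:,:,::-1])
    print(n,{k:np.round(v,3).tolist() for k,v in d.items() if k!="image"})
E
```

```text
pics
{'time': 0.0, 'qpos': [59.455, 3.027, 80.314, 0.001, 96.751, -4.028], 'joint_velocities': [0.012, -0.083, 0.072, 0.126, 0.019, 0.043], 'joint_efforts': [-0.0, -38.167, -36.018, -0.0, 0.006, -0.0], 'position': [234.218, 469.522, 238.462], 'tcp_rot': [[-0.895, 0.446, -0.001], [0.446, 0.895, -0.001], [0.0, -0.002, -1.0]], 'contact_force': [0.695, 0.983, 0.176], 'ft_torque': [0.014, -0.009, 0.014], 'opening': 85.28}
scene {'mtx': [[471.568, 0.0, 278.265], [0.0, 471.568, 202.992], [0.0, 0.0, 1.0]], 'position': [1117.711, -379.232, 1231.381], 'orientation': [[0.413, -0.774, 0.48], [0.911, 0.344, -0.228], [0.012, 0.531, 0.847]]}
side {'mtx': [[502.486, 0.0, 284.453], [0.0, 502.486, 197.829], [0.0, 0.0, 1.0]], 'position': [290.607, 1214.284, 840.772], 'orientation': [[-0.988, 0.075, -0.133], [-0.153, -0.487, 0.86], [-0.001, 0.87, 0.493]]}
wrist {'mtx': [[340.794, 0.0, 275.301], [0.0, 340.794, 206.944], [0.0, 0.0, 1.0]], 'mount': [[0.001, 0.957, 0.289, 72.636], [1.0, -0.001, -0.001, -0.678], [-0.0, 0.289, -0.957, -134.799], [0.0, 0.0, 0.0, 1.0]]}
```

View pics/scene0.png

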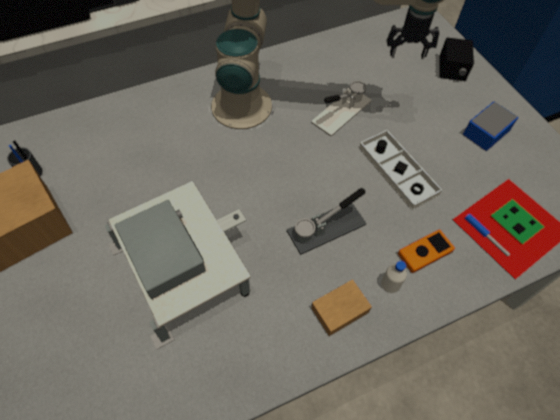

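View pics/side0.png

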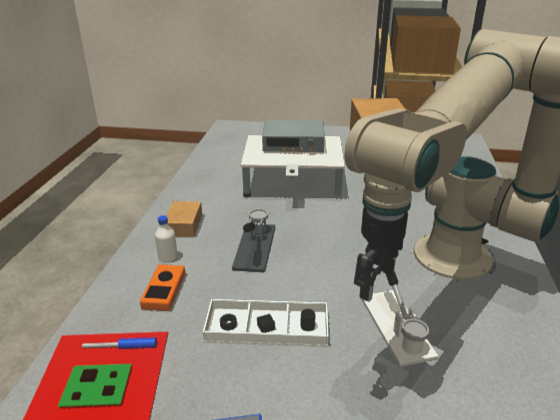

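View pics/wrist0.png

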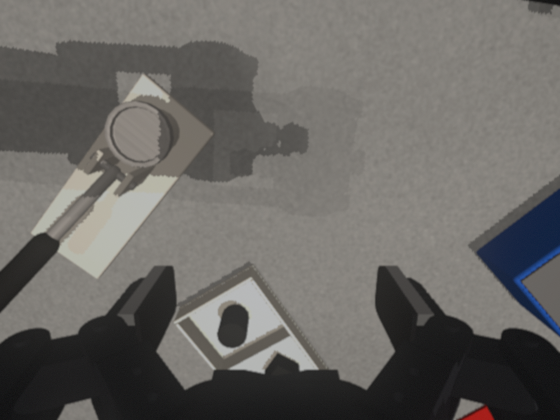

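The scene view has the dark jack with its saddle at about (305,230) and grip at (352,198). The bin is at (400,165), with the pad in the compartment at (381,146), and the bolt is at (236,216). The white look-alike stands near the start pose. I'll zoom in next.

```bash
cat > h.py <<'E'
import numpy as np,cv2
from rig import telemetry,get_image
def cam(d,s=None):
    if "mount" in d:
        M=np.array(d["mount"]);R=np.array(s["tcp_rot"]);p=np.array(s["position"])
        return R@M[:3,:3],p+R@M[:3,3],np.array(d["mtx"])
    return np.array(d["orientation"]),np.array(d["position"]),np.array(d["mtx"])
def ray(c,u,v):
    R,p,K=c; r=np.linalg.solve(K,[u,v,1.]); return p,R@(r*[1,-1,-1])
def onz(c,u,v,z):
    p,r=ray(c,u,v); return p+r*(z-p[2])/r[2]
def proj(c,X):
    R,p,K=c; q=R.T@(np.array(X)-p); q=K@(q*[1,-1,-1]); return q[:2]/q[2]
def tri(*rs):
    A=0;b=0
    for p,r in rs:
        r=r/np.linalg.norm(r);P=np.eye(3)-np.outer(r,r);A=A+P;b=b+P@p
    X=np.linalg.solve(A,b); return X,[np.linalg.norm((np.eye(3)-np.outer(r,r)/(r@r))@(X-p)) for p,r in rs]
def crop(d,x0,y0,w,h,k,name):
    im=d["image"][y0:y0+h,x0:x0+w,::-1]; im=cv2.resize(im,None,fx=k,fy=k,interpolation=cv2.INTER_CUBIC); cv2.imwrite("pics/"+name,im)
E
python3 - <<'E'
from h import *
d=get_image("scene"); crop(d,215,120,230,140,3,"sc_c.png")
e=get_image("side"); crop(e,200,150,150,200,3,"si_c.png")
E
```

```text
(no output)
```

View pics/sc_c.png

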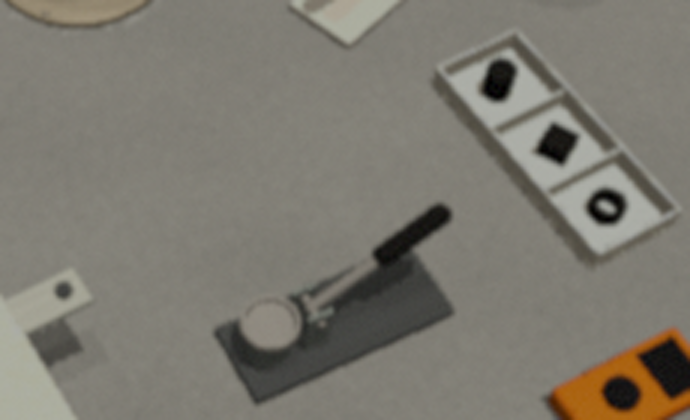

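View pics/si_c.png

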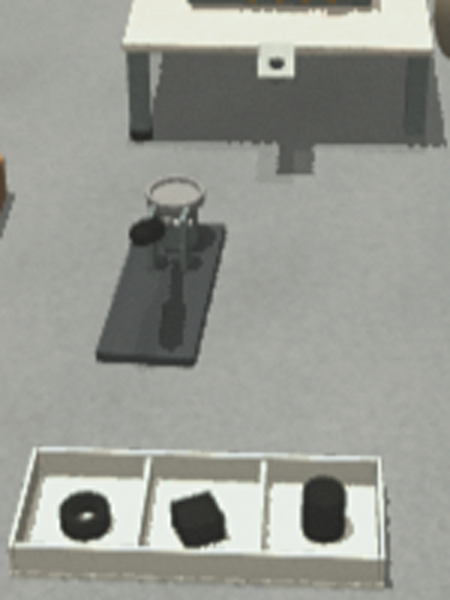

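Run:
```python
from h import *
d=get_image("scene");e=get_image("side");C=cam(d);S=cam(e)
sc=lambda x,y:(215+x/3,120+y/3); si=lambda x,y:(200+x/3,150+y/3)
for n,a,b,z in [("padtop",(502,68),(325,489),44),("bolt",(64,289),(277,62),132),("rim",(270,325),(175,191),70),("block",(558,137),(194,505),28)]:
    A=sc(*a);B=si(*b);print(n,tri(ray(C,*A),ray(S,*B))[0].round(1),onz(C,*A,z).round(1),onz(S,*B,z).round(1))
print("bin sc",[onz(C,*sc(*p),32)[:2].round() for p in [(437,70),(517,33),(680,210),(600,255)]])
print("bin si",[onz(S,*si(*p),32)[:2].round() for p in [(36,450),(382,460),(385,553),(12,547)]])
print("plate sc",[onz(C,*sc(*p),12)[:2].round() for p in [(217,331),(257,401),(452,309),(410,248)]])
print("plate si",[onz(S,*si(*p),12)[:2].round() for p in [(226,225),(195,358),(97,353),(140,226)]])
print("grip ends sc",onz(C,*sc(385,255),100).round(),onz(C,*sc(440,213),130).round())
print("gripend si",onz(S,*si(147,231),130).round())
```

```text
padtop [371.2 344.7  43.5] [372.5 344.6  44. ] [370.4 344.7  44. ]
bolt [ 485.7 -203.6  129.2] [ 488.  -203.8  132. ] [ 484.4 -198.8  132. ]
rim [563.7 -31.2  65.5] [567.5 -32.1  70. ] [560.9 -25.4  70. ]
block [468.7 359.9  28.3] [467.6 359.9  28. ] [469.5 360.2  28. ]
bin sc [array([339., 285.]), array([329., 393.]), array([600., 422.]), array([612., 317.])]
bin si [array([605., 322.]), array([331., 292.]), array([320., 393.]), array([593., 428.])]
plate sc [array([525., -65.]), array([609., -63.]), array([597., 159.]), array([518., 155.])]
plate si [array([517., -61.]), array([507., 160.]), array([595., 166.]), array([603., -46.])]
grip ends sc [558.  91. 100.] [553. 148. 130.]
gripend si [551. 140. 130.]
```

Side and scene views agree: pad at about (371,345), ram at about (564,-31) with the handle towards +y, and lift point at about (486,-203). I'll move above the pad with the jaws along the bin's y.

```bash
python3 -m inch '[[[0,0,-10.7],[0,0,0],5.5],[[0,0,-10.7],[0,0,0],5.5],[[0,0,-10.7],[0,0,0],5.5],[[0,0,-1],[-2.4,-2.8,2],5.5],[[0,0,0],[-2.4,-2.8,2.5],5.5],[[0,0,0],[-2.4,-2.8,2.5],5.5],[[0,0,0],[-2.4,-2.8,2.5],5.5],[[0,0,0],[-2.5,-2.8,2.5],5.5],[[0,0,0],[0,0,0],5.5],[[0,0,0],[0,0,0],5.5]]'
cat > w.py <<'E'
from h import *
import sys
s=telemetry.get_state();d=get_image("wrist");cv2.imwrite("pics/"+sys.argv[1]+".png",d["image"][:,:,::-1])
np.savez("last.npz",R=s["tcp_rot"],p=s["position"],q=s["qpos"])
print(s["time"],np.round(s["position"],1),np.round(s["tcp_rot"],3).tolist(),np.round(s["contact_force"],1),s["opening"],np.round(s["qpos"],0))
E
python3 w.py w1
```

```text
time: 1.6
position: [370.1, 344.6, 119.9]
tcp_rot: [[-0.993, -0.115, 0.0], [-0.115, 0.993, 0.001], [-0.001, 0.001, -1.0]]
contact_force: [-0.3, -0.3, -0.4]
opening: 55.0
1.6 [370.1 344.6 119.9] [[-0.993, -0.115, 0.0], [-0.115, 0.993, 0.001], [-0.001, 0.001, -1.0]] [-0.3 -0.3 -0.4] 54.991500112103715 [ 39.   4.  93.   0.  83. -58.]
```

View pics/w1.png

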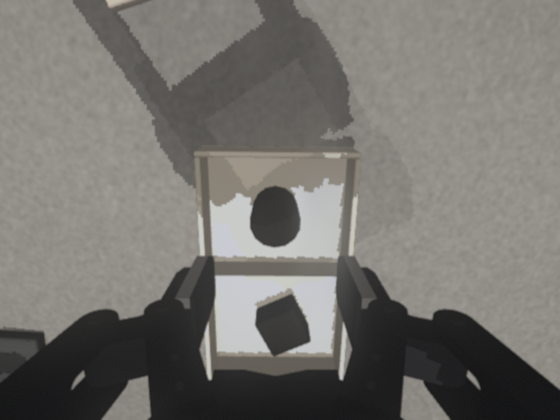

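Run:
```python
from h import *
s=telemetry.get_state();d=get_image("wrist");c=cam(d,s);p=np.array(s["position"])
print("axis at 44",proj(c,[p[0],p[1],44]))
g=cv2.cvtColor(d["image"],cv2.COLOR_RGB2GRAY);m=(g[170:255,215:335]<50).astype(np.uint8)
n,l,st,ce=cv2.connectedComponentsWithStats(m);print(st[1:]+[215,170,0,0,0])
im=d["image"][160:260,200:350,::-1];cv2.imwrite("pics/w1c.png",cv2.convertScaleAbs(cv2.resize(im,None,fx=5,fy=5),alpha=2.5))
```

```text
axis at 44 [276.52980444 220.62143242]
[]
```

View pics/w1c.png

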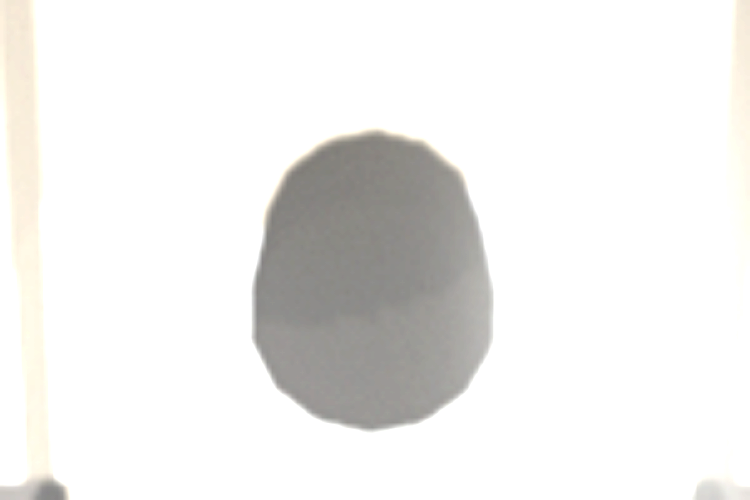

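The pad's top disc is centred at about (274.6,222), against a predicted tool axis of (276.5,220.6), so it is aligned. Now I'll descend and grip.

```bash
python3 -m inch '[[[0,0,0],[0,0.1,3],5.5],[[0,0,0],[0,0,3],5.5],[[0,0,0],[0,0,2],5.5],[[0,0,0],[0,0,1.2],5.5],[[0,0,0],[0,0,0],5.5],[[0,0,0],[0,0,0],2],[[0,0,0],[0,0,0],2],[[0,0,0],[0,0,0],2],[[0,0,0],[0,0,0],2],[[0,0,0],[0,0,0],2]]'
```

```text
time: 2.95
position: [370.9, 345.9, 28.9]
tcp_rot: [[-0.993, -0.115, 0.002], [-0.115, 0.993, 0.002], [-0.002, 0.002, -1.0]]
contact_force: [-0.4, 1.3, 6.9]
opening: 32.2
```

```bash
python3 -m inch '[[[0,0,0],[0,0,-2],2],[[0,0,0],[0,0,-4],2],[[0,0,10.7],[0,0,-4.5],2],[[0,0,10.7],[0,0,-4.5],2],[[0,0,10.7],[0,0,-1],2],[[0,0,10.7],[0,0,0],2],[[0,0,10.7],[0,0,0],2],[[0,0,10.7],[0,0,0],2],[[0,0,10.7],[0,0,0],2],[[0,0,10.7],[0,0,0],2],[[0,0,10.7],[0,0,0],2],[[0,0,0.3],[0,0,0],2]]'
python3 -m inch '[[[0,0,0],[-2,1.1,0],2],[[0,0,0],[-3.9,2.1,0],2],[[0,0,0],[-3.9,2.1,0],2],[[0,0,0],[-3.9,2.1,0],2],[[0,0,0],[-3.9,2.1,0],2],[[0,0,0],[-3.9,2.1,0],2],[[0,0,0],[-3.9,2.1,0],2],[[0,0,0],[-3.9,2.1,0],2],[[0,0,0],[-3.9,2.1,0],2],[[0,0,0],[-2.1,1.1,0],2],[[0,0,0],[0,0,0],2],[[0,0,0],[0,0,0],2]]'
python3 w.py w2
python3 - <<'E'
from h import *
crop(get_image("scene"),215,120,230,140,3,"sc2.png")
E
```

```text
time: 4.45
position: [370.0, 345.0, 187.3]
tcp_rot: [[-0.001, 1.0, -0.0], [1.0, 0.001, -0.0], [-0.0, -0.0, -1.0]]
contact_force: [0.2, 0.6, -0.2]
opening: 32.2
time: 5.95
position: [559.7, -6.9, 187.3]
tcp_rot: [[-0.002, 1.0, -0.0], [1.0, 0.002, 0.001], [0.001, -0.0, -1.0]]
contact_force: [-0.2, 0.1, -1.3]
opening: 32.6
5.95 [559.7  -6.9 187.3] [[-0.002, 1.0, -0.0], [1.0, 0.002, 0.001], [0.001, -0.0, -1.0]] [-0.2  0.1 -1.3] 32.596206920239474 [-5. 10. 79.  0. 91. -5.]
```

View pics/w2.png

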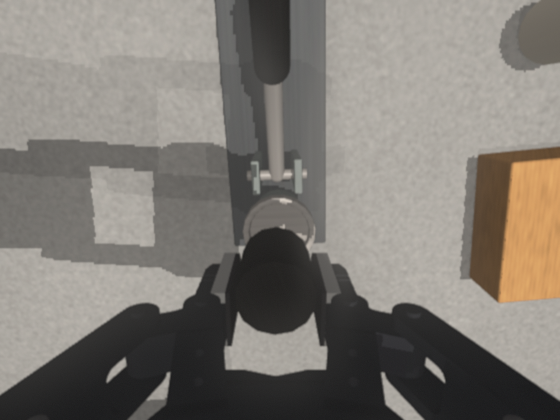

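View pics/sc2.png

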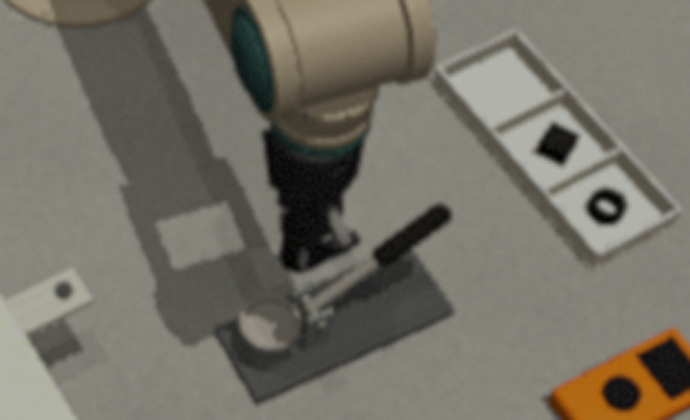

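The pad is held at (275,290) and the cup rim is partly visible behind it, spanning about columns 243 to 315 with its far edge at row 194. I'll zoom in for the cup centre.

Run:
```python
from h import *
im=cv2.imread("pics/w2.png")[150:270,205:355];cv2.imwrite("pics/w2c.png",cv2.convertScaleAbs(cv2.resize(im,None,fx=5,fy=5,interpolation=cv2.INTER_CUBIC),alpha=1.5))
```

```text
(no output)
```

View pics/w2c.png

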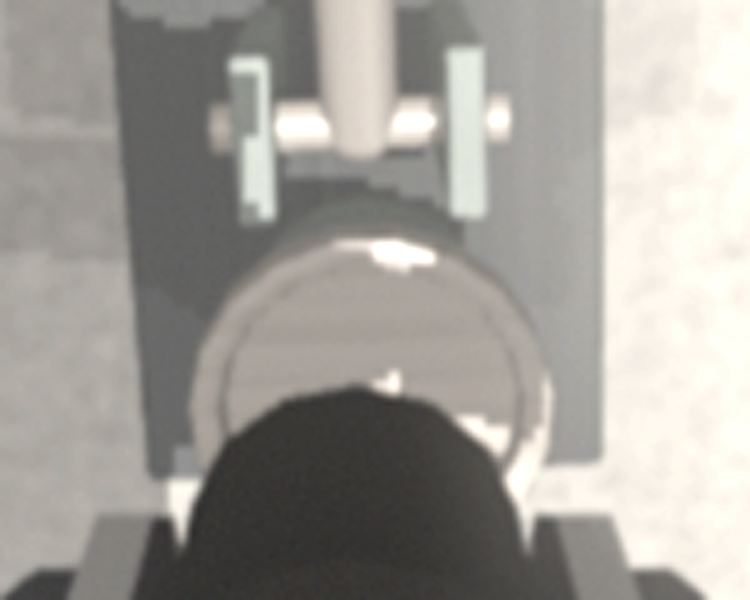

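Run:
```python
from h import *
from scipy.optimize import least_squares
L=np.load("last.npz");d=get_image("wrist");s=dict(tcp_rot=L["R"],position=L["p"]);c=cam(d,s)
P=np.array([onz(c,205+x/5,150+y/5,70)[:2] for x,y in [(190,405),(213,335),(270,272),(370,238),(470,275),(525,335),(550,400)]])
r=least_squares(lambda q:np.hypot(*(P-q[:2]).T)-29,[564,-31]);print(r.x,r.fun)
r=least_squares(lambda q:np.hypot(*(P-q[:2]).T)-q[2],[564,-31,29]);print(r.x)
print("pivot",onz(c,205+215/5,150+130/5,60),onz(c,205+505/5,150+118/5,60))
print("plate",[onz(c,205+x/5,150+y/5,12)[:2].round(1) for x,y in [(110,0),(150,470),(602,0),(605,465)]])
# held pad: bottom ellipse
print("tcp axis at bottom", proj(c,L["p"]+L["R"]@[0,0,25]))
```

```text
[563.1121958  -32.80208173] [-0.57422563 -0.67071363  0.03989611  1.06915671 -0.310931   -0.80049165
 -0.27538122]
[563.09939061 -31.6910013   28.17063803]
pivot [538.85212521  11.98255299  60.        ] [584.13539372  14.00434476  60.        ]
plate [array([516.5,  26. ]), array([520.8, -65.7]), array([605.5,  26.3]), array([610.1, -64.4])]
tcp axis at bottom [274.15273078 252.75142838]
```

```bash
python3 -m inch '[[[0,0,0],[-1.3,0.2,1],2],[[0,0,0],[-1.2,0.15,3],2],[[0,0,0],[0,0,3],2],[[0,0,0],[0,0,1.6],2],[[0,0,0],[0,0,0.5],2],[[0,0,0],[0,0,0],2],[[0,0,0],[0,0,0],2]]'
```

```text
time: 6.98
position: [564.2, -32.9, 97.6]
tcp_rot: [[0.0, 1.0, 0.002], [1.0, -0.0, -0.0], [-0.0, 0.002, -1.0]]
contact_force: [0.4, -0.3, 0.1]
opening: 32.1
```

```bash
python3 -m inch '[[[0,0,0],[0.05,-0.1,0.4],2],[[0,0,0],[0,0,0.25],2],[[0,0,0],[0,0,0.1],2],[[0,0,0],[0,0,0.1],2],[[0,0,0],[0,0,0],2]]'
python3 - <<'E'
from h import *
crop(get_image("scene"),255,180,130,80,6,"sc3.png")
crop(get_image("side"),200,150,150,130,5,"si3.png")
E
```

```text
time: 7.6
position: [562.7, -32.4, 88.8]
tcp_rot: [[0.0, 1.0, 0.001], [1.0, -0.0, -0.0], [-0.0, 0.001, -1.0]]
contact_force: [-2.8, -0.1, 5.5]
opening: 32.2
```

View pics/sc3.png

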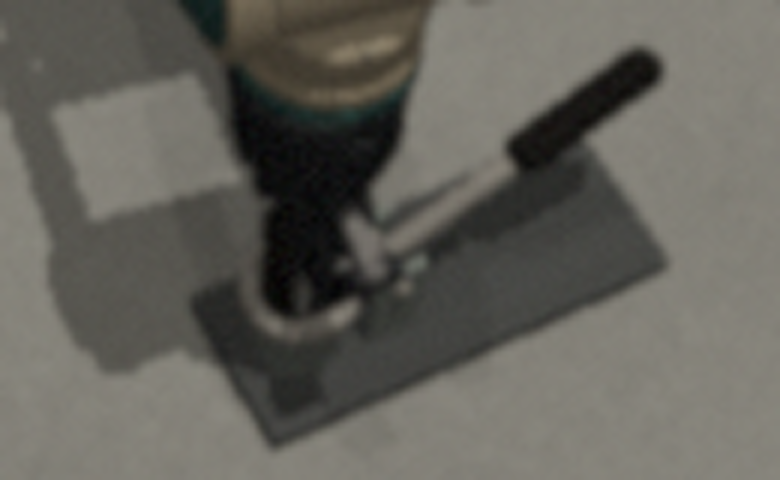

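View pics/si3.png

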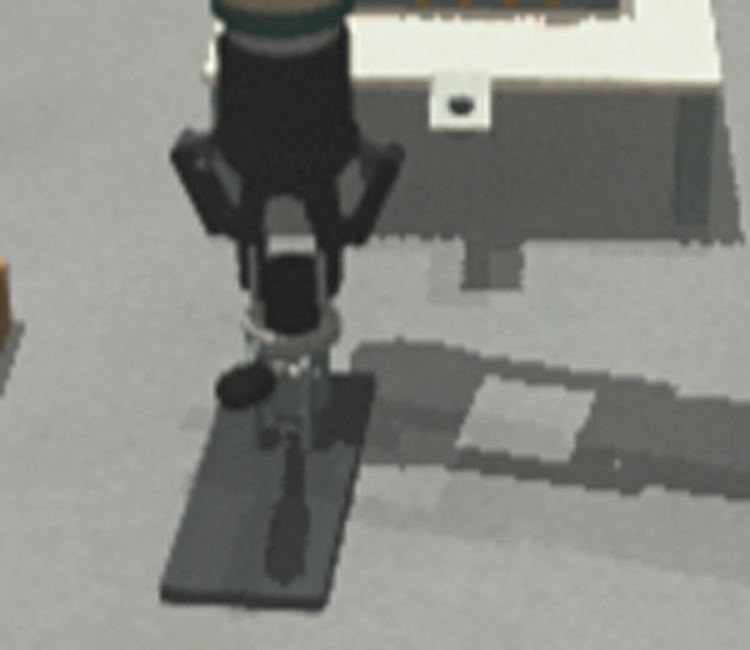

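Contact came at the expected height (z 88.8, 5.5 N), with the pad standing in the cup. Releasing and retreating.

```bash
python3 -m inch '[[[0,0,0],[0,0,0],4],[[0,0,0],[0,0,0],5],[[0,0,0],[0,0,0],5],[[0,0,0],[0,0,0],5],[[0,0,0],[0,0,-2],5],[[0,0,0],[0,0,-4],5],[[0,0,0],[0,0,-5],5],[[0,0,0],[3,0,-2],5],[[0,0,0],[4,0,0],5],[[0,0,0],[4,0,0],5],[[0,0,0],[0,0,0],5],[[0,0,0],[0,0,0],5]]'; python3 w.py w4
```

```text
time: 9.2
position: [562.5, 77.2, 217.7]
tcp_rot: [[0.0, 1.0, -0.0], [1.0, -0.0, -0.0], [-0.0, -0.0, -1.0]]
contact_force: [-0.3, -0.6, -0.3]
opening: 49.9
9.2 [562.5  77.2 217.7] [[0.0, 1.0, -0.0], [1.0, -0.0, -0.0], [-0.0, -0.0, -1.0]] [-0.3 -0.6 -0.3] 49.89955626218632 [ 4. 10. 75. -0. 95.  4.]
```

View pics/w4.png

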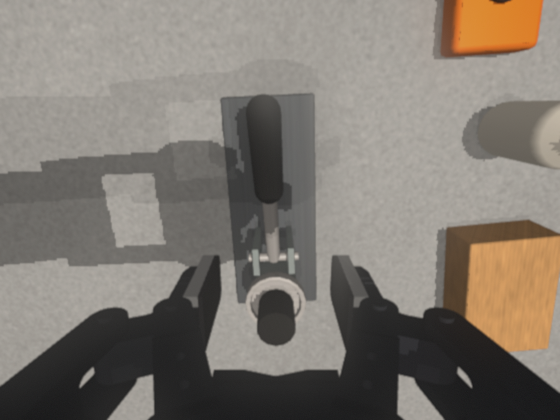

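The pad stands in the cup, with its top at (276,325) and the cup at (276,298). The grip runs from (263,100) to (269,198). Now measuring those.

Run:
```python
from h import *
L=np.load("last.npz");d=get_image("wrist");c=cam(d,dict(tcp_rot=L["R"],position=L["p"]))
im=cv2.imread("pics/w4.png")
cv2.imwrite("pics/w4c.png",cv2.convertScaleAbs(cv2.resize(im[240:350,220:340],None,fx=5,fy=5,interpolation=cv2.INTER_CUBIC),alpha=1.8))
print("padtop",onz(c,276,325,104)); print("cup L R", onz(c,247,297,70),onz(c,304.5,297,70))
# grip pt predicted: ram(563,-32.3), dir -x = (-.045,.999)
r=np.array([563,-32.3]);b=np.array([-.045,.999])
for l in (85,125,150):
    X=np.r_[r+b*(45+l*np.cos(.5)),60+l*np.sin(.5)];print(l,X.round(1),proj(c,X))
```

```text
padtop [563.76959791 -29.95621047 104.        ]
cup L R [536.56250845 -23.85129208  70.        ] [590.64167083 -23.81802552  70.        ]
85 [557.6  87.2 100.8] [268.10794314 190.20061367]
125 [556.  122.2 119.9] [264.93179251 146.67807616]
150 [555.1 144.2 131.9] [262.51496408 113.56047004]
```

View pics/w4c.png

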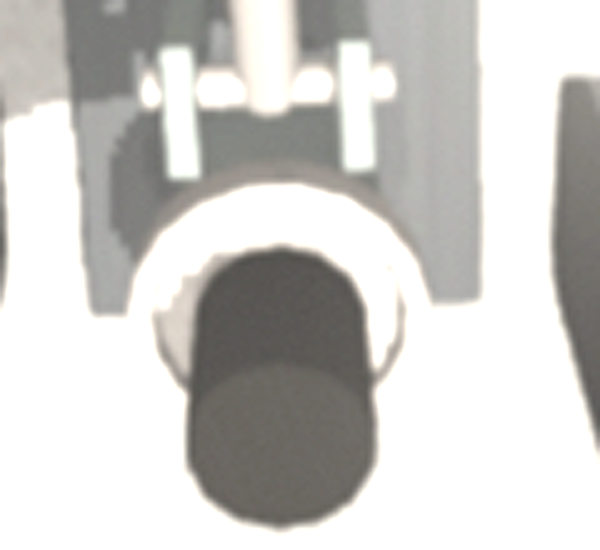

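```bash
python3 -m inch '[[[0,0,0],[2.25,-0.35,0],5],[[0,0,-2.6],[2.25,-0.3,1],5],[[0,0,0],[0,0,3],5],[[0,0,0],[0,0,3],5],[[0,0,0],[0,0,2.5],5],[[0,0,0],[0,0,0],5],[[0,0,0],[0,0,0],5]]'; python3 w.py w5
```

```text
time: 10.18
position: [556.7, 122.1, 124.2]
tcp_rot: [[-0.044, 0.999, 0.002], [0.999, 0.044, 0.0], [0.0, 0.002, -1.0]]
contact_force: [0.4, -0.3, 0.4]
opening: 49.8
10.175 [556.7 122.1 124.2] [[-0.044, 0.999, 0.002], [0.999, 0.044, 0.0], [0.0, 0.002, -1.0]] [ 0.4 -0.3  0.4] 49.799110638735776 [ 9. 14. 82.  0. 84.  6.]
```

View pics/w5.png

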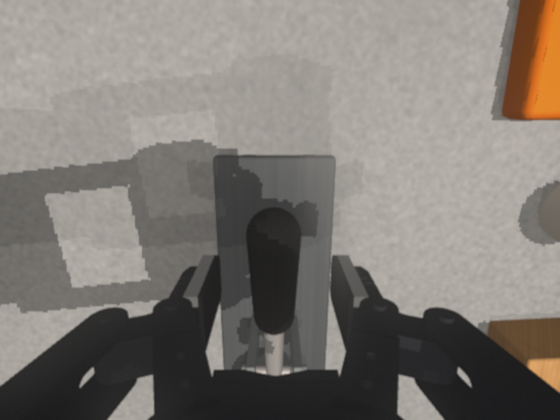

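The grip sits between the jaws, columns 247 to 300, and is aligned with the tool. I'll descend another 15 mm and close.

```bash
python3 -m inch '[[[0,0,0],[0,0,1],5],[[0,0,0],[0,0,0.5],5],[[0,0,0],[0,0,0],3],[[0,0,0],[0,0,0],1.5],[[0,0,0],[0,0,0],1.5],[[0,0,0],[0,0,0],1.5],[[0,0,0],[0,0,0],1.5],[[0,0,0],[0,0,0],1.5]]'; python3 w.py w6
python3 - <<'E'
from h import *
crop(get_image("scene"),215,120,230,140,3,"sc6.png")
E
```

```text
time: 11.22
position: [555.9, 122.6, 107.9]
tcp_rot: [[-0.045, 0.999, -0.0], [0.999, 0.045, 0.0], [0.0, -0.0, -1.0]]
contact_force: [-3.5, 0.5, 1.7]
opening: 20.6
11.225 [555.9 122.6 107.9] [[-0.045, 0.999, -0.0], [0.999, 0.045, 0.0], [0.0, -0.0, -1.0]] [-3.5  0.5  1.7] 20.572471696957038 [ 9. 15. 83.  0. 83.  6.]
```

View pics/sc6.png

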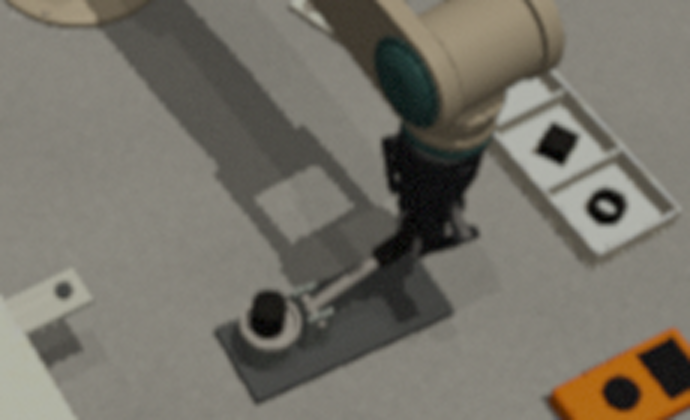

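```bash
python3 -m inch '[[[0,0,0],[-0.3,-0.18,0],1.5],[[0,0,0],[-0.6,-0.36,0],1.5],[[0,0,0],[-0.8,-0.48,0],1.5],[[0,0,0],[-0.85,-0.5,0],1.5],[[0,0,0],[-0.85,-0.5,0],1.5],[[0,0,0],[-0.85,-0.5,0],1.5],[[0,0,0],[-0.85,-0.5,0],1.5],[[0,0,0],[-0.85,-0.5,0],1.5],[[0,0,0],[-0.85,-0.5,0],1.5],[[0,0,0],[-0.85,-0.5,0],1.5],[[0,0,0],[-0.85,-0.5,0],1.5],[[0,0,0],[-0.85,-0.5,0],1.5],[[0,0,0],[-0.85,-0.5,0],1.5],[[0,0,0],[-0.85,-0.5,0],1.5],[[0,0,0],[-0.85,-0.5,0],1.5],[[0,0,0],[-0.8,-0.48,0],1.5],[[0,0,0],[-0.6,-0.36,0],1.5],[[0,0,0],[-0.3,-0.18,0],1.5],[[0,0,0],[0,0,0],1.5]]'; python3 w.py w7
python3 - <<'E'
from h import *
crop(get_image("scene"),195,160,160,110,5,"sc7.png")
crop(get_image("side"),220,130,150,110,5,"si7.png")
E
```

```text
time: 13.7
position: [481.6, -17.5, 107.8]
tcp_rot: [[-0.045, 0.999, -0.001], [0.999, 0.045, -0.001], [-0.001, -0.001, -1.0]]
contact_force: [0.2, 0.7, 3.0]
opening: 20.6
13.7 [481.6 -17.5 107.8] [[-0.045, 0.999, -0.001], [0.999, 0.045, -0.001], [-0.001, -0.001, -1.0]] [0.2 0.7 3. ] 20.62366111155891 [-6.  1. 98. -0. 81. -9.]
```

View pics/sc7.png

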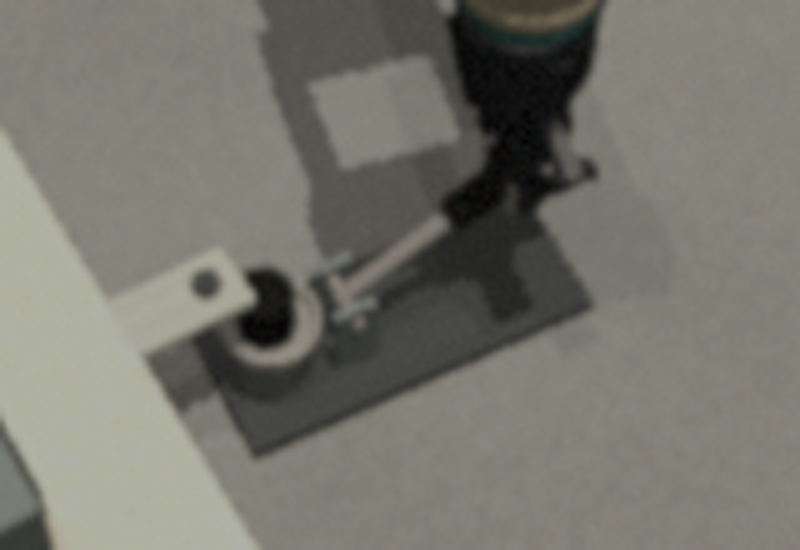

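View pics/si7.png

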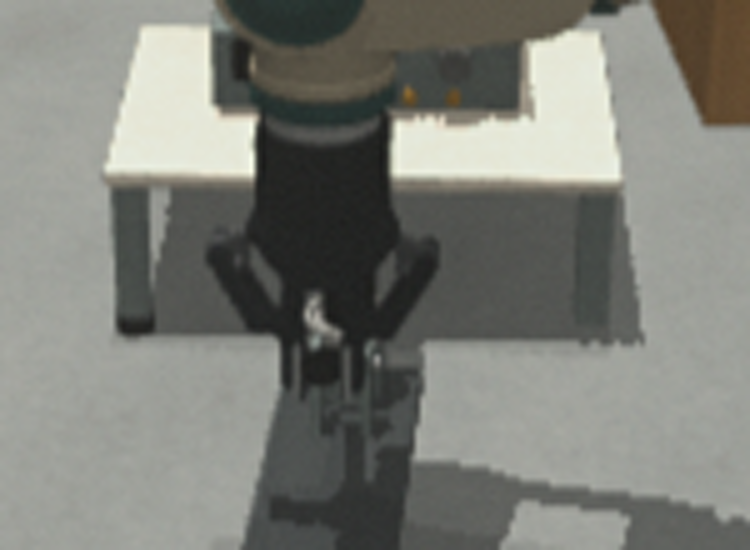

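View pics/w7.png

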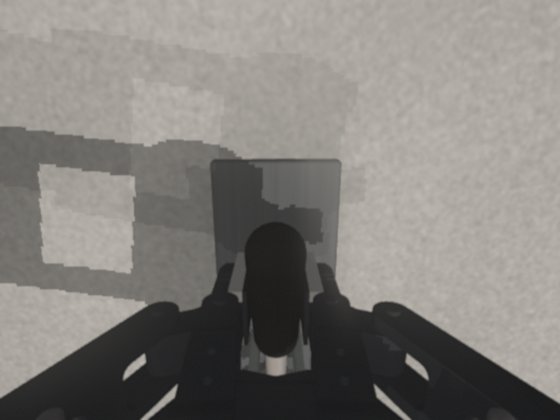

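```bash
python3 -m inch '[[[0,0,0],[-0.3,-0.05,0],1.5],[[0,0,0],[-0.5,-0.08,0],1.5],[[0,0,0],[-0.5,-0.08,0],1.5],[[0,0,0],[-0.5,-0.08,0],1.5],[[0,0,0],[-0.5,-0.08,0],1.5],[[0,0,0],[-0.5,-0.08,0],1.5],[[0,0,0],[-0.3,-0.06,0],1.5],[[0,0,0],[-0.1,0,0],1.5],[[0,0,0],[0,0,0],1.5],[[0,0,0],[0,0,0],1.5]]'
python3 -m inch '[[[0,0,0],[0,0,0],3],[[0,0,0],[0,0,0],5],[[0,0,0],[0,0,0],5],[[0,0,0],[0,0,0],5],[[0,0,0],[0,0,-3],5],[[0,0,0],[0,0,-5],5],[[0,0,0],[0,0,-5],5],[[0,0,0],[-3,0,-2],5],[[0,0,0],[-4,0,0],5],[[0,0,0],[0,0,0],5],[[0,0,0],[0,0,0],5]]'; python3 w.py w8
python3 - <<'E'
from h import *
crop(get_image("scene"),195,160,160,110,5,"sc8.png")
E
```

```text
time: 15.1
position: [478.1, -48.5, 107.8]
tcp_rot: [[-0.045, 0.999, -0.0], [0.999, 0.045, 0.001], [0.001, -0.0, -1.0]]
contact_force: [-0.5, 5.3, 4.0]
opening: 20.2
time: 16.48
position: [481.2, -118.8, 257.5]
tcp_rot: [[-0.045, 0.999, -0.001], [0.999, 0.045, 0.001], [0.001, -0.001, -1.0]]
contact_force: [0.3, -0.1, 0.0]
opening: 49.6
16.475 [ 481.2 -118.8  257.5] [[-0.045, 0.999, -0.001], [0.999, 0.045, 0.001], [0.001, -0.001, -1.0]] [ 0.3 -0.1  0. ] 49.64762196456233 [-18.  -2.  83.   0.  99. -21.]
```

View pics/sc8.png

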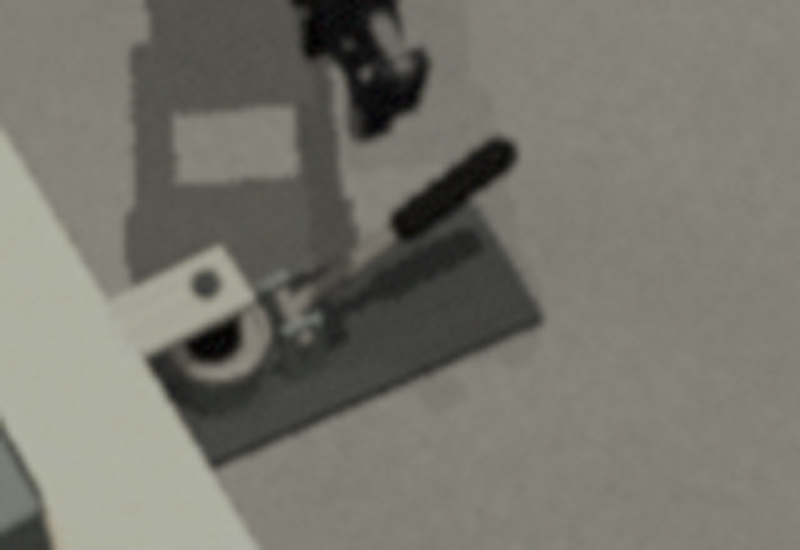

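View pics/w8.png

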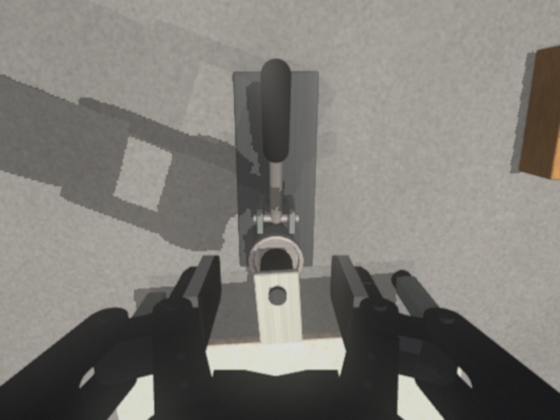

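The wrist view shows the bolt at (277,295), the cup at (276,258) partly under the tongue, and the pad upright. Measuring both in this one picture.

Run:
```python
from h import *
im=cv2.imread("pics/w8.png")
cv2.imwrite("pics/w8c.png",cv2.convertScaleAbs(cv2.resize(im[220:320,215:340],None,fx=6,fy=6,interpolation=cv2.INTER_CUBIC),alpha=1.3))
```

```text
(no output)
```

View pics/w8c.png

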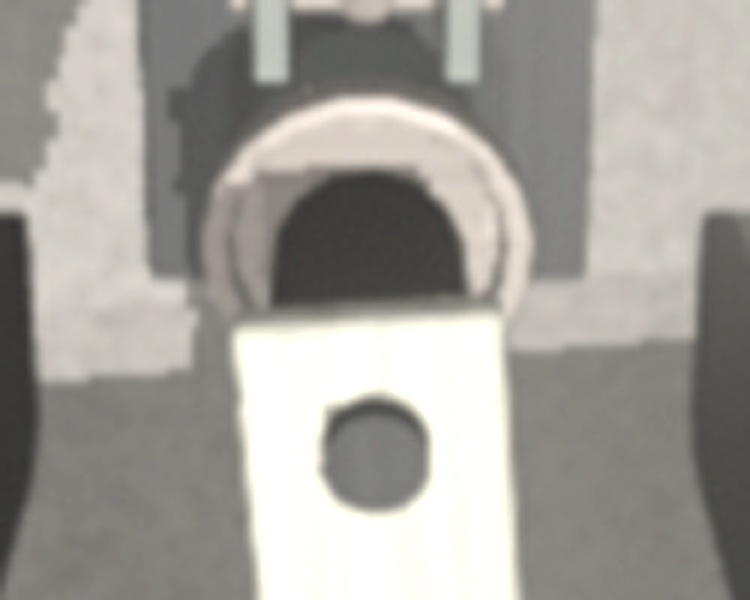

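Run:
```python
from h import *
from scipy.optimize import least_squares
L=np.load("last.npz");d=get_image("wrist");c=cam(d,dict(tcp_rot=L["R"],position=L["p"]))
f=lambda x,y,z:onz(c,215+x/6,220+y/6,z)
P=np.array([f(x,y,70)[:2] for x,y in [(203,250),(222,190),(270,135),(365,97),(460,135),(515,190),(535,245)]])
r=least_squares(lambda q:np.hypot(*(P-q[:2]).T)-29,[485,-205]);print("cup",r.x,r.fun.round(1))
print("bolt",f(376,457,132), "bolt base",f(375,445,126))
print("tongue end corners z126",f(233,335,124),f(502,318,124))
print("pad silhouette L/R at row 290, z~90:",f(272,290,95),f(466,290,95), 'pad near bottom edge z64', f(368,168,64))
```

```text
cup [ 486.75259664 -204.32690346] [-0.4 -0.6 -0.2  1.4 -0.8 -0.6 -0. ]
bolt [ 487.72431962 -204.97325017  132.        ] bolt base [ 487.69564986 -206.63346286  126.        ]
tongue end corners z126 [ 466.21078907 -190.65905746  124.        ] [ 505.22570094 -186.11817406  124.        ]
pad silhouette L/R at row 290, z~90: [ 470.92036123 -197.93451804   95.        ] [ 502.02367744 -196.50833989   95.        ] pad near bottom edge z64 [ 486.04090884 -189.55447886   64.        ]
```

Cup centre (486.8,-204.3) and bolt (487.7,-205.0) agree to about 1 mm. I'll go back and regrip the handle.

```bash
python3 -m inch '[[[0,0,0],[3,0,0],5],[[0,0,0],[4,0,2],5],[[0,0,0],[0,0,5],5],[[0,0,0],[0,0,5],5],[[0,0,0],[0,0,2],5],[[0,0,0],[0,0,1],5],[[0,0,0],[0,0,0],5],[[0,0,0],[0,0,0],3],[[0,0,0],[0,0,0],1.5],[[0,0,0],[0,0,0],1.5],[[0,0,0],[0,0,0],1.5],[[0,0,0],[0,0,0],1.5]]'
python3 -m inch '[[[0,-1.43,0],[0.119,0,0.276],1.5],[[0,-1.43,0],[0.119,0,0.276],1.5],[[0,-1.43,0],[0.119,0,0.276],1.5],[[0,-1.43,0],[0.119,0,0.276],1.5],[[0,-1.43,0],[0.119,0,0.276],1.5],[[0,-1.43,0],[0.119,0,0.276],1.5],[[0,0,0],[0,0,0],1.5]]'
```

```text
time: 18.12
position: [478.6, -48.8, 108.4]
tcp_rot: [[-0.045, 0.999, 0.002], [0.999, 0.045, 0.001], [0.0, 0.002, -1.0]]
contact_force: [-0.3, 3.4, 4.7]
opening: 20.4
time: 19.0
position: [478.3, -42.7, 91.1]
tcp_rot: [[-0.045, 0.999, 0.008], [0.988, 0.046, -0.149], [-0.149, 0.001, -0.989]]
contact_force: [0.4, 3.8, 4.7]
opening: 20.1
```

```bash
python3 -m inch '[[[0,-1.43,0],[0.119,0,0.276],1.5],[[0,-1.43,0],[0.119,0,0.276],1.5],[[0,-1.43,0],[0.119,0,0.276],1.5],[[0,-1.43,0],[0.119,0,0.276],1.5],[[0,-1.43,0],[0.119,0,0.276],1.5],[[0,-1.43,0],[0.119,0,0.276],1.5],[[0,-1.43,0],[0.119,0,0.276],1.5],[[0,0,0],[0,0,0],1.5]]'
python3 - <<'E'
from h import *
crop(get_image("scene"),155,150,160,110,5,"sc9.png")
crop(get_image("side"),220,110,150,110,5,"si9.png")
E
```

```text
time: 20.0
position: [478.2, -39.0, 70.8]
tcp_rot: [[-0.043, 0.999, 0.016], [0.947, 0.046, -0.318], [-0.319, 0.001, -0.948]]
contact_force: [-1.8, 3.8, 7.5]
opening: 20.5
```

View pics/sc9.png

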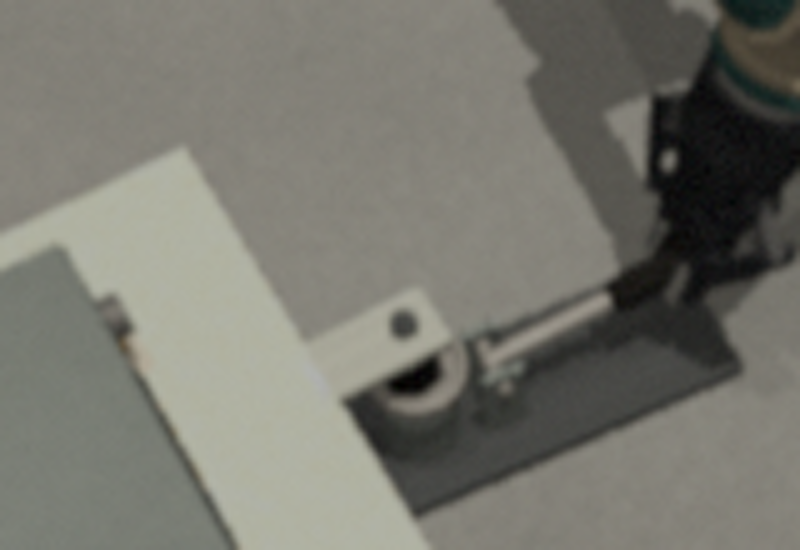

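View pics/si9.png

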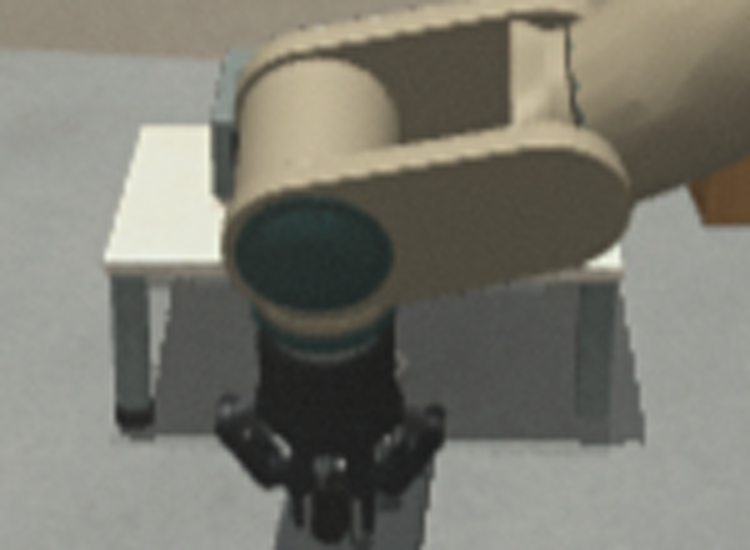

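The lift is working: the bolt rose from row 216.7 to 214.6, and the pad is upright. Continuing to the bottom stop.

```bash
python3 -m inch '[[[0,-1.43,0],[0.119,0,0.276],1.5],[[0,-1.43,0],[0.119,0,0.276],1.5],[[0,-1.43,0],[0.119,0,0.276],1.5],[[0,-1.43,0],[0.119,0,0.276],1.5],[[0,-1.43,0],[0.119,0,0.276],1.5],[[0,-1.43,0],[0.119,0,0.276],1.5],[[0,-1.43,0],[0.119,0,0.276],1.5],[[0,0,0],[0,0,0],1.5],[[0,0,0],[0,0,0],1.5]]'
python3 - <<'E'
from h import *
s=telemetry.get_state();print(np.round(s["position"],1),np.round(s["contact_force"],1))
crop(get_image("scene"),155,150,160,110,5,"sc10.png")
E
```

```text
time: 21.22
position: [478.4, -39.0, 50.9]
tcp_rot: [[-0.039, 0.999, 0.023], [0.877, 0.045, -0.479], [-0.479, 0.001, -0.878]]
contact_force: [-5.6, 6.6, 14.5]
opening: 20.6
[478.4 -39.   50.9] [-5.6  6.6 14.5]
```

View pics/sc10.png

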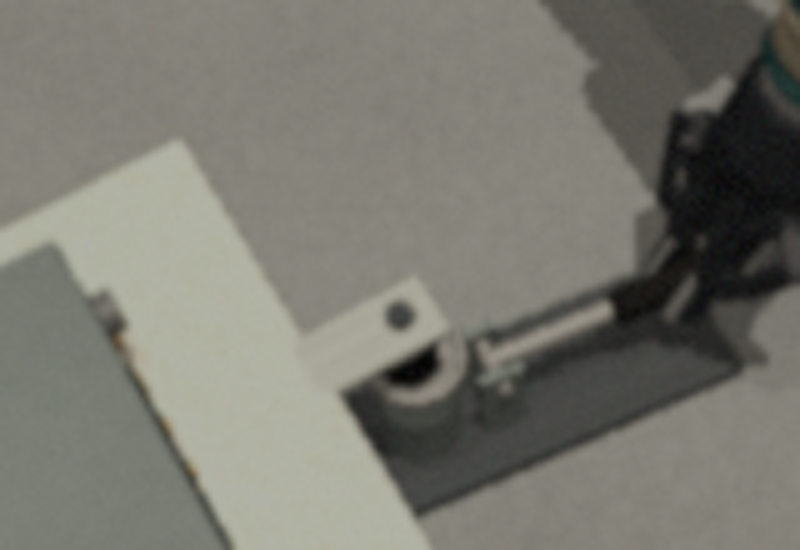

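```bash
python3 -m inch '[[[0,0,0],[0.05,0,0.1],1.5],[[0,0,0],[0,0,0],1.5]]'
python3 - <<'E'
from h import *
d=get_image("scene");c=cam(d)
b=np.array([487.7,-204.5,132])
for h in (0,10,15,20):print(h,proj(c,b+[0,0,h]).round(2))
crop(d,215,195,40,40,15,"sc11.png")
cv2.imwrite("pics/sc11f.png",d["image"][:,:,::-1])
E
```

```text
time: 21.52
position: [478.4, -39.0, 50.5]
tcp_rot: [[-0.038, 0.999, 0.023], [0.877, 0.044, -0.479], [-0.479, 0.002, -0.878]]
contact_force: [-7.8, 8.0, 19.4]
opening: 20.4
0 [236.06 216.32]
10 [235.82 214.43]
15 [235.7  213.48]
20 [235.58 212.52]
```

View pics/sc11.png

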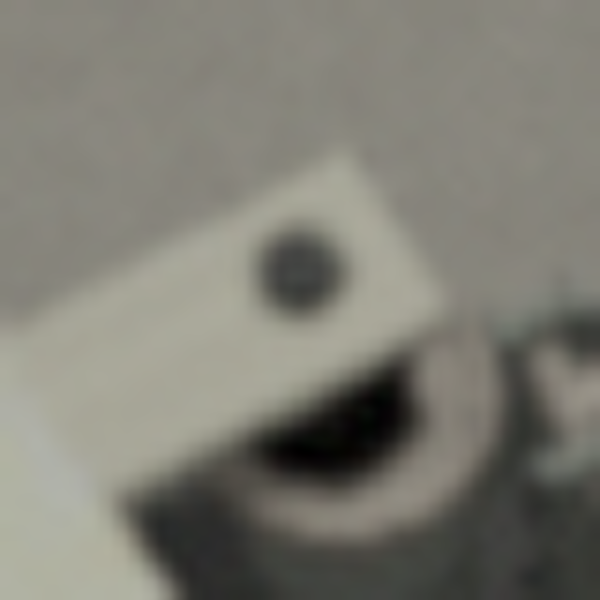

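The force rose to 19 N with almost no motion, so the stop is reached. The bolt is up about 3.8 px, roughly 20 mm. Now letting it back up.

```bash
python3 -m inch '[[[0,0,0],[-0.05,0,-0.1],1.5],[[0,1.43,0],[-0.126,0,-0.273],1.5],[[0,1.43,0],[-0.126,0,-0.273],1.5],[[0,1.43,0],[-0.126,0,-0.273],1.5],[[0,1.43,0],[-0.126,0,-0.273],1.5],[[0,1.43,0],[-0.126,0,-0.273],1.5],[[0,1.43,0],[-0.126,0,-0.273],1.5],[[0,1.43,0],[-0.126,0,-0.273],1.5],[[0,1.43,0],[-0.126,0,-0.273],1.5],[[0,1.43,0],[-0.126,0,-0.273],1.5],[[0,1.43,0],[-0.126,0,-0.273],1.5]]'
python3 -m inch '[[[0,1.43,0],[-0.126,0,-0.273],1.5],[[0,1.43,0],[-0.126,0,-0.273],1.5],[[0,1.43,0],[-0.126,0,-0.273],1.5],[[0,1.43,0],[-0.126,0,-0.273],1.5],[[0,1.43,0],[-0.126,0,-0.273],1.5],[[0,1.43,0],[-0.126,0,-0.273],1.5],[[0,1.43,0],[-0.126,0,-0.273],1.5],[[0,1.43,0],[-0.126,0,-0.273],1.5],[[0,1.43,0],[-0.126,0,-0.273],1.5],[[0,1.43,0],[-0.126,0,-0.273],1.5],[[0,0,0],[0,0,0],1.5],[[0,0,0],[0,0,0],1.5]]'
python3 - <<'E'
from h import *
d=get_image("scene")
crop(d,195,170,120,80,6,"sc12.png")
E
```

```text
time: 22.95
position: [478.3, -40.3, 80.1]
tcp_rot: [[-0.043, 0.999, 0.013], [0.968, 0.045, -0.245], [-0.246, 0.002, -0.969]]
contact_force: [-1.1, 4.5, 6.7]
opening: 19.9
time: 24.45
position: [478.7, -49.1, 108.4]
tcp_rot: [[-0.045, 0.999, 0.002], [0.999, 0.045, 0.001], [0.001, 0.002, -1.0]]
contact_force: [1.1, 3.5, 5.1]
opening: 20.2
```

View pics/sc12.png

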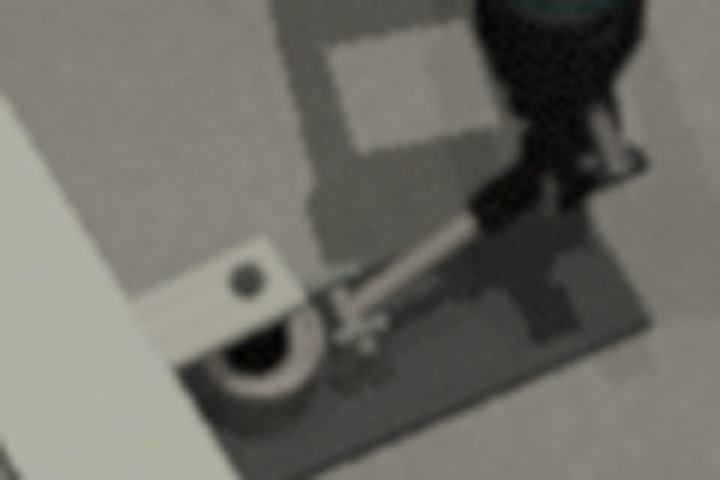

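The bolt is back at row 216.8, so the shelf is down. The plate corner is at (303.4,223.9), unmoved. Second stroke.

```bash
python3 -m inch '[[[0,-1.43,0],[0.119,0,0.276],1.5],[[0,-1.43,0],[0.119,0,0.276],1.5],[[0,-1.43,0],[0.119,0,0.276],1.5],[[0,-1.43,0],[0.119,0,0.276],1.5],[[0,-1.43,0],[0.119,0,0.276],1.5],[[0,-1.43,0],[0.119,0,0.276],1.5],[[0,-1.43,0],[0.119,0,0.276],1.5],[[0,-1.43,0],[0.119,0,0.276],1.5],[[0,-1.43,0],[0.119,0,0.276],1.5],[[0,-1.43,0],[0.119,0,0.276],1.5]]'
python3 -m inch '[[[0,-1.43,0],[0.119,0,0.276],1.5],[[0,-1.43,0],[0.119,0,0.276],1.5],[[0,-1.43,0],[0.119,0,0.276],1.5],[[0,-1.43,0],[0.119,0,0.276],1.5],[[0,-1.43,0],[0.119,0,0.276],1.5],[[0,-1.43,0],[0.119,0,0.276],1.5],[[0,-1.43,0],[0.119,0,0.276],1.5],[[0,-1.43,0],[0.119,0,0.276],1.5],[[0,-1.43,0],[0.119,0,0.276],1.5],[[0,-1.43,0],[0.119,0,0.276],1.5],[[0,0,0],[0.05,0,0.1],1.5],[[0,0,0],[0,0,0],1.5],[[0,0,0],[0,0,0],1.5],[[0,0,0],[0,0,0],1.5],[[0,0,0],[0,0,0],1.5]]'
python3 - <<'E'
from h import *
d=get_image("scene")
crop(d,195,170,120,80,6,"sc13.png");cv2.imwrite("pics/sc13f.png",d["image"][:,:,::-1])
s=telemetry.get_state();print(np.round(s["joint_velocities"],2),s["contact_force"])
E
```

```text
time: 25.75
position: [478.3, -40.4, 79.9]
tcp_rot: [[-0.043, 0.999, 0.013], [0.968, 0.045, -0.247], [-0.247, 0.002, -0.969]]
contact_force: [-0.9, 4.3, 6.5]
opening: 20.4
time: 27.62
position: [478.4, -39.1, 50.5]
tcp_rot: [[-0.038, 0.999, 0.023], [0.877, 0.044, -0.479], [-0.48, 0.002, -0.878]]
contact_force: [-7.8, 7.8, 19.9]
opening: 20.1
[-0.    0.03 -0.05 -0.    0.06  0.04] [-7.8526836   8.04658419 20.21176513]
```

View pics/sc13.png

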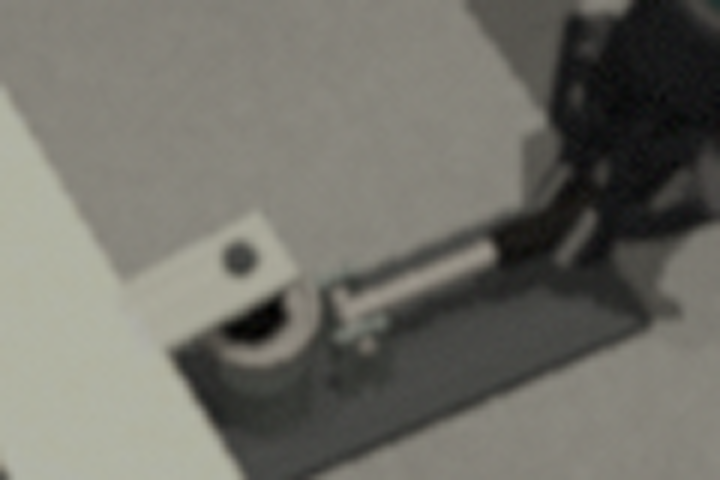

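View pics/sc13f.png

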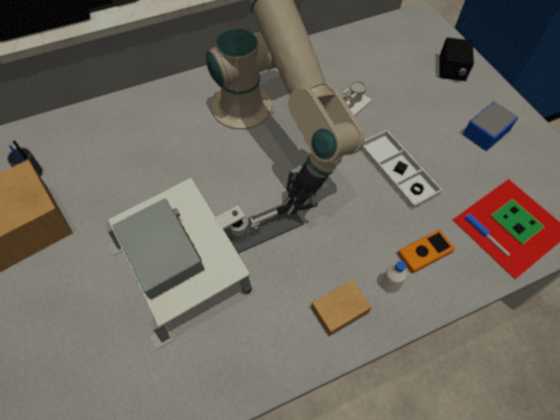

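The bolt is at row 213.0, raised about 20 mm. The handle is level on its stop, the plate hasn't moved, and the other items are where they were. Handing in.

```bash
python3 -c "
from rig import job
print(job.close_job())"
```

```text
the job is handed in; nothing more can be done
None
```

The job is handed in at about 27.7 s of the 61 s allowed, with the arm still holding the handle down and the shelf raised by the jack alone. I stood the pad in the saddle cup and slid the jack under the lift point by its handle. I then ran the trial stroke down and back up, and pressed the handle fully down again.

- **Centring:** before the first stroke, the wrist camera put the saddle within about 1 mm of the bolt, at (486.8, -204.3) against (487.7, -205.0). A rougher estimate from the end of the tongue put the lift point about 3 to 4 mm further in along y. I did not re-measure this afterwards, but the jack's plate corner stayed at the same image position.
- **Trial stroke:** the bolt rose about 3.8 px, roughly 20 mm, with the handle down. It came back to its starting row when the handle was let up.
- **Final hold:** the bolt is up about 20 mm again and the handle is level on its stop. The wrist reads about 20 N up and about 11 N sideways, so the arm is pressing a little harder than the load needs.
- **Other things:** in the last scene picture the bystanders and the white look-alike looked unmoved. The arm never came near the shelf.

The scene and side cameras disagreed by up to about 7 mm on absolute positions, so I relied on relative measurements and the wrist camera.

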